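Seat a turned blank and hold the sprung marking pointer on its ring

TASK

First push the wooden blank along its two V supports into the headstock's socket until you feel it bottom against the stop hidden inside, leaving the sprung pointer at rest meanwhile. Then take the red handle of the sprung pointer and pull it out until the red pointer tip stands right over the dark ring on the blank, with the blank still fully home, and finish holding it there by the handle, because the spring draws it back if you let go. Leave the wax tin, the bowl and the gouge where they are.

Things in the scene. Friction and masses are not known exactly. Their poses are not given: they have to be found in the camera images.
- gauge: marking gauge, bolted down; grey bed 16 mm high spanning x -50..120, y -140..220 mm in its frame. Origin on the bench under the blank's axis; y runs level along the blank towards the green headstock (the way to push the blank), x to the rail side. Blank axis at x = 0, 52 mm high. Two V supports 14 mm long, 51 mm high, at y = -45 and +50. Carriage rail at x = 82, its end block at y = -115, 46 mm high.
- socket_mouth (a point): centre of the socket's round 43 mm mouth in the front of the green headstock, on the blank's axis, 100 mm along gauge y, 52 mm above the bench. Headstock 80 mm wide (gauge x), 96 mm high, from here 115 mm back. The stop inside cannot be seen: it lies 30 to 60 mm in from the mouth, differently each time, and has to be felt. It is rigid.
- blank_center (a point): centre of the loose round blank of pale wood, 36 mm diameter, 230 mm long, about 160 g, lying along the gauge's y axis on the V supports. Its y axis points to the end that goes into the socket; ends lie 115 mm from this point either way. The outer end stands clear of the V supports and can be pushed from behind. Sliding it takes under 2 N; it stays where it is left.
- ring (a point): middle of the dark ring (6 mm wide) round the blank, on the blank's axis, 35 mm from the blank's centre towards its outer end; moves with the blank. Its y axis is the blank's.
- handle_grip (a point): where to grip the red upright handle of the sprung carriage: on its centre line, 18 mm below its top, 86 mm above the bench. The handle is 30 mm (gauge x) by 16 mm (gauge y, the pull direction), rising from 54 to 104 mm above the bench on a 40 mm square carriage block. Free on both y faces to be pinched from above. It is 88 mm from the blank's axis in gauge x, at the same gauge y as the pointer.
- pointer (a point): red tip of the brass pointer arm, under its end, 77.5 mm above the bench, about over the blank's axis (7 mm above the blank); moves with the handle.
- carriage (a joint): travel of the sprung carriage with handle and pointer along the gauge's -y direction (away from the headstock), in m: 0 at rest, 0.115 fully out. The spring pulls it back with about 4 N at rest, growing to about 12 N fully out. At rest the pointer is at gauge y = 70 mm.
- wax_tin: amber glass wax jar with a steel lid, 72 mm diameter, 60 mm high, standing on the bench; origin at the centre of its underside; leave alone.
- bowl: dark turned bowl, 124 mm diameter, 50 mm high, standing on the bench; origin at the centre of its underside; leave alone.
- gouge: turning gouge with a pale wooden handle, 260 mm long, lying on the bench to the left of the gauge; origin near its middle, x axis along it; leave alone.

How it is judged:
By the outcome, as a careful person would: the job done as asked, in the order asked, and still so for the second after the job is handed in, while the arm keeps its last pose, push and grip.
It also fails if it takes over 51 s, if anything falls off the work surface, if the arm or the gripper's body presses on something with over 40 N, if the wrist force passes 120 N, or if a joint passes its speed limit or range.

ROBOT

A 6-joint arm with a two-finger parallel gripper is mounted at the origin on the work surface. World frame = base frame: x ahead of the robot, y to its left, z up, the work surface at z = 0. Lengths are in m, angles in rad, forces in N, time in s.
With the tool pointing down it reaches from about 0.35 to 0.725 m from the base axis. Payload 6 kg.
Tool frame: the origin (TCP) lies on the centre line of the jaws, within the pads' length; the fingertips stand 19 mm ahead of it and the grasp point (between the pads) is the TCP (manip.tip_extent is the z of the fingertips in the tool frame, in m); z points along the fingers, y is the direction in which the jaws open and shut (so a half turn about z gives the same grasp; the last joint's range is limited). The gripper opens to 85 mm and grips with 20 to 120 N. Pads are 22 mm wide; open, the fingers measure 114 mm over their backs; the gripper's body (76 mm by 85 mm) begins 54 mm behind the grasp point. The pads swing forward as they close: fully open they stand 13 mm farther back than shut.
Start: joints at [-0.814, 0.04, 0.085, 0, -1.615, -0.334], TCP at [0.246, -0.547, 0.25] pointing down, gripper open.
Joint ranges: [-2.56, 2.56], [-1.29, 2.01], [-1.08, 1.49], [-3.29, 1.98], [-2.81, -0.18], [-2.99, 2.99]. Speed limits (rad/s): [2.57, 2.57, 3.01, 3.14, 3.14, 3.14].

INTERFACE

Orientations are given as a rotation vector (axis times angle).
In Python, from cell import manip gives the robot as it stands. Calls block until the motion is done:
- manip.goto(position, orientation): joint-space move of the TCP to a pose.
- manip.move_linear(position, orientation=None, rate=0.15): straight line of the TCP; orientation=None keeps the orientation; rate is the mean speed in m/s.
- manip.set_joints(angles): joint-space move.
- manip.move_gripper(opening, grasp_force=None): finger opening in m; grasp_force is the grip in N (None keeps the last); returns when the fingers have stopped.
- manip.pause(seconds).
- manip.solve_ik(position, orientation): joint angles nearest the present ones, or None.
- manip.camera(name): name is "scene" or "side" or "wrist"; returns a dict with "frame" (400x640x3 uint8, red, green, blue), "depth" (400x640 float32, m along the optical axis (not along the pixel's ray), 0 where there is no reading), "camera_matrix" (3x3 intrinsics, pixels), "eye" and "orientation" of the camera in the world. Camera axes: x right, y down, z forward; pixel columns grow to the right and rows downward; lengths in m; the calibration is good to about 2 mm. A picture is of the moment at which its call begins.
A pose or a line that the arm cannot do raises manip.IKError and nothing moves.
- manip.finish_job(): hands the job in, once; it reports no verdict.
Readings, each from a call of its own:
- manip.read_time(): time.
- manip.read_q(): joint angles.
- manip.read_qd(): joint speeds.
- manip.read_joint_efforts(): joint torques, N m.
- manip.read_tool_pos(): TCP position.
- manip.read_tcp_rot(): TCP orientation.
- manip.read_wrist_force(): force on the tool from outside, world axes, zero at the start.
- manip.read_wrist_torque(): the same for the moment, N m.
- manip.read_width(): finger opening in m.
Only numpy, scipy, OpenCV 4.12 (cv2) and the standard library are available. Lean on these libraries where they do the work, as an engineer would, in place of code of your own. Each camera call takes 0.05 s, during which the arm holds its last target.

## Working session

There is one attempt and no reset: what is moved stays moved. The work goes in short steps, each a Python script; the robot and the scene stay as the last script left them, time stands still between calls to the robot, and variables do not carry over. Pictures are saved under pics/ and viewed, and the job is handed in when it is done.

```bash
ls; mkdir -p pics
cat > h.py <<'E'
import numpy as np, cv2
from scipy.spatial.transform import Rotation as R
from cell import manip
def snap(n,tag):
    c=manip.camera(n); cv2.imwrite(f'pics/{tag}.png',c['frame'][:,:,::-1]); np.savez(f'pics/{tag}.npz',**{k:np.asarray(v) for k,v in c.items()}); return c
def rot(c):
    o=np.asarray(c['orientation']); return o if o.shape==(3,3) else R.from_rotvec(o).as_matrix()
def ray(c,u,v):
    d=np.linalg.inv(c['camera_matrix'])@np.array([u,v,1.]); return np.asarray(c['eye']),rot(c)@d
def onz(c,u,v,z):
    e,d=ray(c,u,v); return e+d*(z-e[2])/d[2]
def dep(c,u,v):
    e,d=ray(c,u,v); return e+d*c['depth'][int(v),int(u)]
def cloud(c):
    vv,uu=np.mgrid[0:400,0:640]; P=np.stack([uu,vv,np.ones_like(uu)],-1)@np.linalg.inv(c['camera_matrix']).T
    return (P*c['depth'][...,None])@rot(c).T+c['eye']
E
python3 - <<'E'
from h import *
for n in ['scene','side','wrist']:
    c=snap(n,n+'0'); print(n,c['eye'],c['orientation'],c['camera_matrix'][0,0])
print(manip.read_time(),manip.read_tcp_rot(),manip.read_wrist_force(),manip.tip_extent)
E
```

```text
pics
scene [ 1.14865894 -0.17503691  0.9040602 ] [-2.08995926 -1.48467455  0.52393451] 413.46354562290026
side [0.16335139 0.72728694 1.06752687] [-0.68619825  2.71872381 -0.98398921] 396.82671700942484
wrist [ 0.18685992 -0.57292942  0.37447331] [1.6200924  2.50484161 0.33001593] 299.7487443526148
0.15 [ 6.59087949e-01 -3.07124214e+00 -2.02241426e-03] [-0.43922364  0.00725035  0.35840896] 0.019
```

View pics/scene0.png

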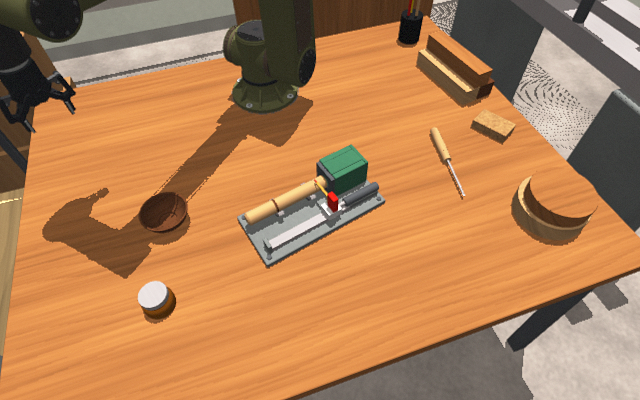

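View pics/side0.png

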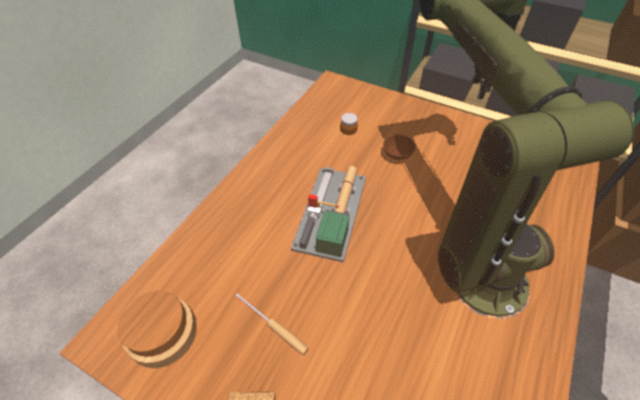

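The scene view shows the gauge with its bed corners near (238,216), (268,264) and (384,203). The green headstock is at (345,165), the red handle at (333,202) and the blank's outer end at (250,215). The bowl is at (163,212), behind the blank's outer end. I'll measure these next.

Run:
```python
from h import *
import numpy as np
for n in ['scene','side']:
    c=dict(np.load(f'pics/{n}0.npz')); P=cloud(c); f=c['frame']; hsv=cv2.cvtColor(f,cv2.COLOR_RGB2HSV)
    H,S,V=[hsv[...,i].astype(int) for i in range(3)]
    roi=(np.hypot(P[...,0]-.5,P[...,1])<.5)&(P[...,0]>.2)&(P[...,2]<.15)
    g=(H>60)&(H<95)&(S>90)&roi
    gt=g&(abs(P[...,2]-.096)<.006)
    pts=P[gt][:,:2].astype(np.float32); r=cv2.minAreaRect(pts*1000); print(n,'head top',gt.sum(),r, pts.mean(0),P[gt][:,2].mean())
    red=((H<6)|(H>174))&(S>190)&(V>80)&roi&(P[...,2]>.06)
    print(' red',red.sum(),P[red].min(0),P[red].max(0)); rt=red&(P[...,2]>.099); print('  top',rt.sum(),P[rt].mean(0), np.argwhere(rt).mean(0))
    grey=(S<60)&roi&(abs(P[...,2]-.016)<.005)
    cc,l,st,_=cv2.connectedComponentsWithStats(grey.astype(np.uint8)); k=1+st[1:,4].argmax(); m=l==k
    pts=(P[m][:,:2]*1000).astype(np.float32); print(' bed',m.sum(),cv2.minAreaRect(pts),cv2.boxPoints(cv2.minAreaRect(pts)).round(0).tolist())
    wood=(H>10)&(H<25)&(S<170)&(P[...,2]>.055)&(P[...,2]<.075)&roi
    print(' wood',wood.sum()); pts=P[wood]
    x=pts[:,:2]; mu=x.mean(0); u,s,vt=np.linalg.svd(x-mu); t=(x-mu)@vt[0]; print('  ',mu,vt[0],t.min(),t.max(),s)
    print('  ends',mu+vt[0]*t.min(),mu+vt[0]*t.max())
    for nm,(lo,hi) in dict(all=(0.02,.065)).items():
        o=roi&(P[...,2]>.02)
        cc,l,st,ce=cv2.connectedComponentsWithStats(o.astype(np.uint8))
        for k in range(1,cc):
            if st[k,4]>80: q=P[l==k]; print('   obj',ce[k].round(),st[k,4],q.min(0).round(3),q.max(0).round(3))
    o=f.copy(); x0,y0=(220,130) if n=='scene' else (270,150)
    im=cv2.resize(o[y0:y0+145,x0:x0+180],None,fx=4,fy=4,interpolation=cv2.INTER_CUBIC); cv2.imwrite(f'pics/{n}_crop.png',im[...,::-1])
```

```text
scene head top 908 ((470.89361572265625, 105.10261535644531), (80.44324493408203, 104.10485076904297), 13.040961265563965) [0.47338587 0.10475133] 0.09657700125112245
 red 153 [0.49842244 0.01766287 0.063355  ] [0.5947107  0.04596678 0.1094839 ]
  top 72 [0.57811026 0.03575808 0.10344783] [197.08333333 332.15277778]
 bed 3255 ((533.6203002929688, -4.53033447265625), (170.2359161376953, 360.37213134765625), 13.322957038879395) [[409.0, 151.0], [492.0, -199.0], [658.0, -160.0], [575.0, 190.0]]
 wood 1104
   [ 0.52410653 -0.08321316] [ 0.31058324 -0.95054619] -0.24281958128442713 0.3904124649497668 [3.2586368  0.58649873]
  ends [0.44869084 0.14759807] [ 0.6453621  -0.45431824]
   obj [440. 143.] 233 [0.371 0.407 0.02 ] [0.502 0.447 0.029]
   obj [320. 194.] 4682 [ 0.419 -0.187  0.02 ] [0.63  0.179 0.109]
   obj [162. 210.] 1049 [ 0.376 -0.433  0.02 ] [ 0.499 -0.311  0.055]
   obj [155. 299.] 982 [ 0.634 -0.448  0.02 ] [ 0.702 -0.379  0.064]
side head top 0 ((0.0, 0.0), (0.0, 0.0), 0.0) [nan nan] nan
 red 23 [0.5663929  0.03520397 0.09877522] [0.58828659 0.04628826 0.10879047]
  top 22 [0.57692039 0.04183487 0.1036071 ] [196.95454545 312.09090909]
 bed 1133 ((531.9176025390625, -1.3957366943359375), (167.2663116455078, 358.8600769042969), 13.324517250061035) [[409.0, 154.0], [492.0, -195.0], [655.0, -157.0], [572.0, 192.0]]
 wood 507
   [ 0.51129826 -0.06644255] [-0.17826043  0.98398334] -0.3990787667754148 0.2320059869742129 [1.77635426 0.4521469 ]
  ends [ 0.58243821 -0.45912941] [0.46994077 0.16184747]
   obj [349. 122.] 272 [ 0.631 -0.444  0.02 ] [ 0.699 -0.377  0.067]
   obj [399. 145.] 478 [ 0.378 -0.433  0.02 ] [ 0.499 -0.308  0.057]
   obj [330. 215.] 2665 [ 0.42  -0.187  0.02 ] [0.644 0.179 0.109]
   obj [288. 335.] 387 [0.372 0.408 0.02 ] [0.502 0.451 0.033]<stdin>:9: RuntimeWarning: Mean of empty slice.
  ret = um.true_divide(
  ret = ret.dtype.type(ret / rcount)
```

View pics/scene_crop.png

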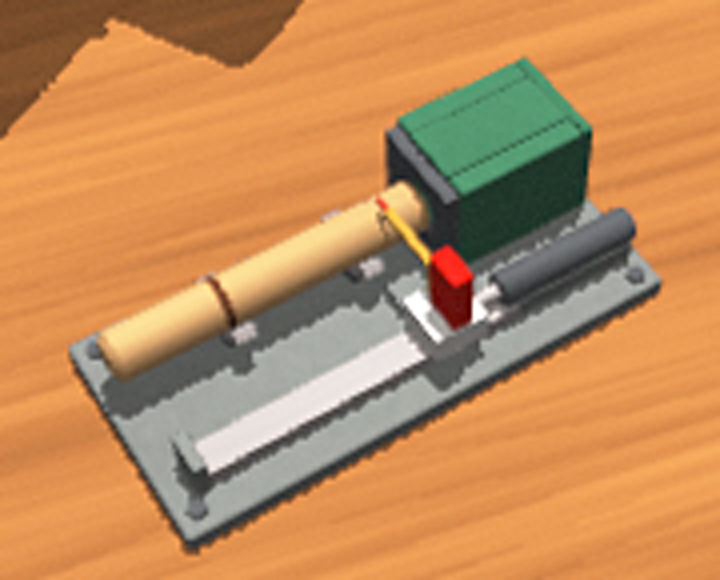

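View pics/side_crop.png

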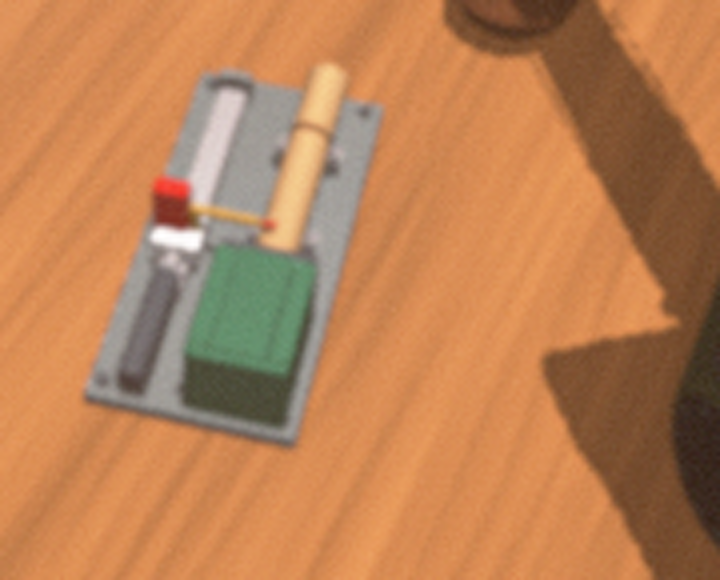

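The bed fits in both views agree: 170×360 mm, yaw 13.32°, centre within 3 mm. That puts the origin at about (0.508, -0.050). The predicted handle is (0.5775, 0.038), against (0.578, 0.036) and (0.577, 0.042) measured. Next I'll locate the blank's ends, the ring and the pointer in gauge coordinates.

```bash
cat >> h.py <<'E'
A=np.deg2rad(13.32); GX=np.array([np.cos(A),np.sin(A),0]); GY=np.array([-np.sin(A),np.cos(A),0])
O=np.array([.5328,-.0030,0])-.035*GX-.040*GY
def g2w(x,y,z): return O+x*GX+y*GY+np.array([0,0,z])
def w2g(P): P=np.asarray(P)-O; return np.stack([P@GX,P@GY,P[...,2]],-1)
RV=R.from_matrix(np.stack([np.cross(GY,[0,0,-1.]),GY,[0,0,-1.]],1)).as_rotvec()
def zint(c,m,z):
    vu=np.argwhere(m); return w2g(np.array([onz(c,u,v,z) for v,u in vu]))
def look(c,n):
    f=c['frame']; hsv=cv2.cvtColor(f,cv2.COLOR_RGB2HSV); H,S,V=[hsv[...,i].astype(int) for i in range(3)]
    G=w2g(cloud(c)); x,y,z=G[...,0],G[...,1],G[...,2]
    corr=(abs(x)<.03)&(y>-.2)&(y<.1)&(z>.045)&(z<.09)
    w=corr&(abs(x)<.02)
    print(n,'blank x %.1f ytop %.1f..%.1f zmax %.1f'%(np.median(x[w])*1e3,y[w].min()*1e3,y[w].max()*1e3,np.percentile(z[w],99)*1e3))
    top=w&(V<130)&(z>.06)&(y<.045)&(abs(x)<.016)
    if top.sum(): q=zint(c,top,.068)*1e3; print(' ring px',top.sum(),'y med %.1f range %.1f..%.1f'%(np.median(q[:,1]),q[:,1].min(),q[:,1].max()))
    red=((H<6)|(H>174))&(S>180)&(V>80)&(abs(x)<.03)&(z>.06)&(z<.1)
    if red.sum(): q=zint(c,red,.080)*1e3; print(' pointer px',red.sum(),np.argwhere(red).mean(0),q.mean(0).round(1))
    red=((H<6)|(H>174))&(S>180)&(V>80)&(abs(x-.088)<.03)&(z>.098)
    if red.sum(): q=zint(c,red,.104)*1e3; print(' handle top px',red.sum(),q.mean(0).round(1))
E
python3 - <<'E'
from h import *
print(O,RV)
for n in ['scene','side']: look(dict(np.load(f'pics/{n}0.npz')),n)
q0=manip.read_q()
for p in [(0,-.19,.25),(0,-.19,.057),(0,-.07,.057),(.088,.07,.2),(.088,.07,.086),(.088,-.03,.086)]:
    print(p,g2w(*p).round(3),np.round(manip.solve_ik(g2w(*p),RV),3))
E
```

```text
[ 0.50795713 -0.04998757  0.        ] [ 0.36435357 -3.12039274 -0.        ]
scene blank x 8.3 ytop -131.1..99.5 zmax 83.6
 ring px 12 y med -50.8 range -131.7..-48.0
 pointer px 2 [180.5 315. ] [ 4.1 69.3 80. ]
 handle top px 76 [ 89.1  66.9 104. ]
side blank x -2.2 ytop -127.0..99.1 zmax 86.1
 handle top px 27 [ 88.4  74.  104. ]
(0, -0.19, 0.25) [ 0.552 -0.235  0.25 ] [-0.069  0.039  0.083  0.    -1.615 -1.27 ]
(0, -0.19, 0.057) [ 0.552 -0.235  0.057] [-0.069  0.103 -0.205  0.    -1.263 -1.27 ]
(0, -0.07, 0.057) [ 0.524 -0.118  0.057] [ 0.153 -0.063 -0.373  0.    -1.261 -1.491]
(0.088, 0.07, 0.2) [0.577 0.038 0.2  ] [ 0.413 -0.016 -0.063  0.    -1.524 -1.751]
(0.088, 0.07, 0.086) [0.577 0.038 0.086] [ 0.413  0.027 -0.229  0.    -1.314 -1.751]
(0.088, -0.03, 0.086) [ 0.601 -0.059  0.086] [ 0.234  0.092 -0.162  0.    -1.317 -1.572]
```

The numbers agree with each other: blank end at y≈-130, ring ≈-50 (end + 80), pointer ≈69–70. All the poses are reachable. I'll approach behind the outer end with the jaws shut.

Run:
```python
from h import *
manip.goto(g2w(0,-.185,.25),RV); 
manip.move_gripper(0.0,40)
c=snap('wrist','w1'); t=manip.read_time()
manip.move_linear(g2w(0,-.185,.057),rate=.2)
print(t,manip.read_time(),manip.read_width(),w2g(manip.read_tool_pos()),manip.read_wrist_force())
snap('scene','s1'); 
f=cv2.imread('pics/s1.png')[100:280,140:400]; cv2.imwrite('pics/s1c.png',cv2.resize(f,None,fx=3,fy=3))
```

```text
2.5833 3.7 -0.00038362239560307403 [ 0.00074105 -0.18541354  0.05853237] [-0.47569076 -0.41418537  1.4873575 ]
```

View pics/w1.png

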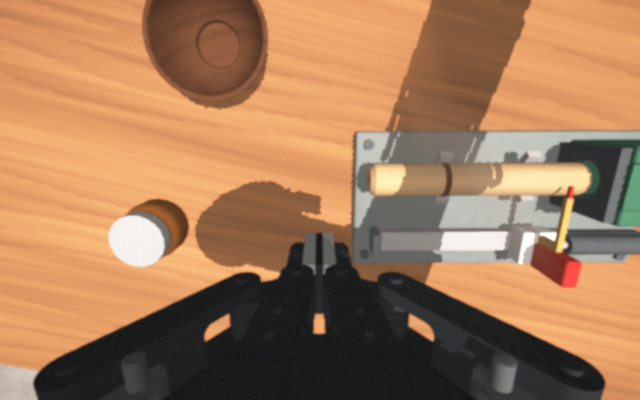

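View pics/s1c.png

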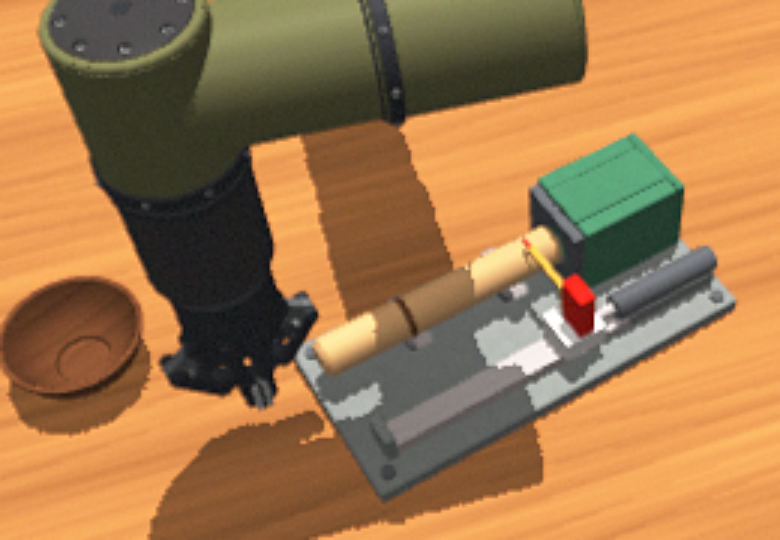

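The wrist and scene views show the shut fingers clear behind the outer end. The blank's end is at wrist pixel (372,180), the bowl is well away, and the knuckles are above the blank's top. I'll push while watching the force.

Run:
```python
from h import *
z=.063
manip.move_linear(g2w(0,-.165,z),rate=.1); manip.pause(.2)
f0=np.array(manip.read_wrist_force()); log=[]
y=-.165
def F(): return (np.array(manip.read_wrist_force())-f0)
while y<-.0:
    y+= .003 if y<-.125 else .001
    manip.move_linear(g2w(0,y,z),rate=.03)
    d=F(); log.append((round(y*1e3),round(w2g(manip.read_tool_pos())[1]*1e3,2),round(d@GY,1),round(d[2],1)))
    if -(d@GY)>8 or np.linalg.norm(d)>15 or manip.read_time()>22: break
for l in log: print(l)
print(manip.read_time(),w2g(manip.read_tool_pos()),F())
```

```text
(-162, np.float64(-161.94), np.float64(-0.6), np.float64(-0.6))
(-159, np.float64(-158.86), np.float64(0.1), np.float64(-0.4))
(-156, np.float64(-155.83), np.float64(-0.0), np.float64(-0.1))
(-153, np.float64(-152.85), np.float64(-0.3), np.float64(1.0))
(-150, np.float64(-149.86), np.float64(-0.4), np.float64(1.3))
(-147, np.float64(-146.86), np.float64(-0.1), np.float64(-0.4))
(-144, np.float64(-143.84), np.float64(-0.7), np.float64(-1.1))
(-141, np.float64(-140.94), np.float64(-0.9), np.float64(0.1))
(-138, np.float64(-137.82), np.float64(-0.8), np.float64(0.7))
(-135, np.float64(-134.79), np.float64(-0.3), np.float64(-0.1))
(-132, np.float64(-131.78), np.float64(-0.2), np.float64(0.4))
(-129, np.float64(-128.78), np.float64(-0.3), np.float64(-0.2))
(-126, np.float64(-125.76), np.float64(0.0), np.float64(0.7))
(-123, np.float64(-122.78), np.float64(-1.5), np.float64(0.1))
(-122, np.float64(-121.98), np.float64(-1.7), np.float64(0.6))
(-121, np.float64(-121.01), np.float64(-2.5), np.float64(0.4))
(-120, np.float64(-119.97), np.float64(-2.6), np.float64(0.2))
(-119, np.float64(-118.9
[... 1483 characters left out ...]
(-95, np.float64(-94.91), np.float64(-2.4), np.float64(1.5))
(-94, np.float64(-93.91), np.float64(-3.1), np.float64(1.1))
(-93, np.float64(-92.91), np.float64(-2.8), np.float64(1.4))
(-92, np.float64(-91.93), np.float64(-2.6), np.float64(0.5))
(-91, np.float64(-90.91), np.float64(-3.3), np.float64(2.1))
(-90, np.float64(-89.92), np.float64(-1.9), np.float64(1.3))
(-89, np.float64(-88.92), np.float64(-3.1), np.float64(-0.0))
(-88, np.float64(-87.94), np.float64(-3.0), np.float64(0.9))
(-87, np.float64(-87.68), np.float64(-6.5), np.float64(-0.3))
(-86, np.float64(-87.56), np.float64(-11.2), np.float64(-0.6))
17.0583 [-0.00010755 -0.08755677  0.06330862] [  3.2792461  -10.70683153  -0.63497013]
```

The force rises steeply at y≈-87.7, while the slide itself took about 2.4 N. I'll press a bit harder to confirm it is rigid, then look.

Run:
```python
from h import *
for y in (-.085,-.084):
    manip.move_linear(g2w(0,y,.063),rate=.03); print(w2g(manip.read_tool_pos()).round(4),np.array(manip.read_wrist_force())@GY)
c=snap('scene','s2'); look(c,'scene'); look(snap('side','d2'),'side'); snap('wrist','w2')
f=cv2.imread('pics/s2.png')[100:280,200:400]; cv2.imwrite('pics/s2c.png',cv2.resize(f,None,fx=3.3,fy=3.3,interpolation=2))
print(manip.read_time())
```

```text
[-0.0001 -0.0874  0.0636] -15.015812621936005
[-0.0001 -0.0873  0.064 ] -18.233728071662433
scene blank x 8.6 ytop -103.2..100.0 zmax 88.1
 ring px 130 y med -79.7 range -102.3..33.5
 pointer px 4 [180.5 315. ] [ 4.1 69.3 80. ]
 handle top px 68 [ 88.8  67.1 104. ]
side blank x -2.8 ytop -95.1..98.6 zmax 85.5
 ring px 49 y med 1.1 range -109.9..46.3
 handle top px 17 [ 86.5  73.3 104. ]
17.7083
```

View pics/s2c.png

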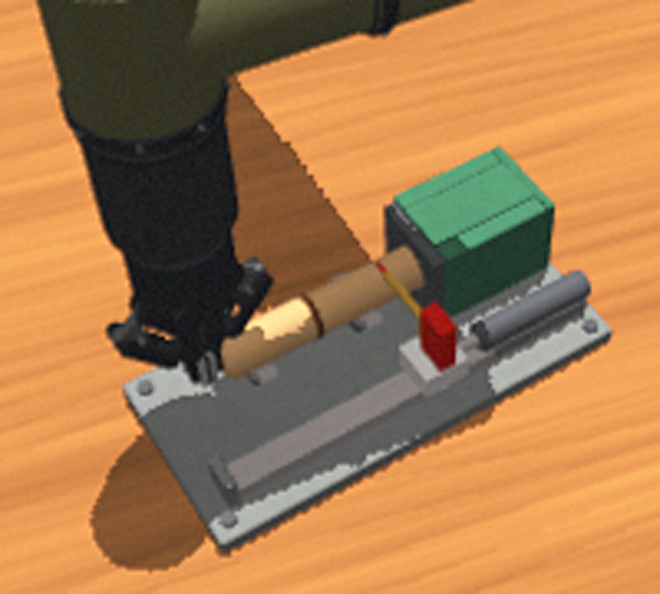

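View pics/w2.png

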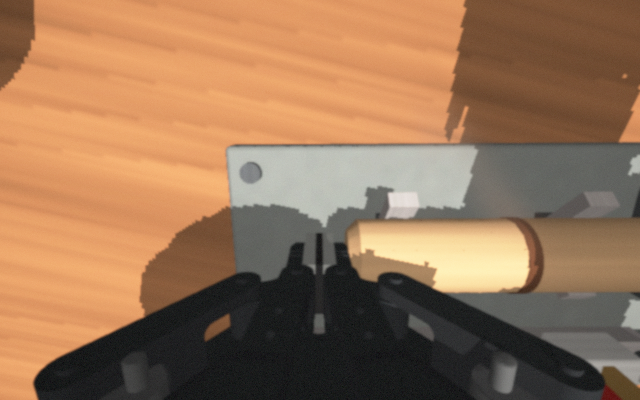

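The pointer is still at rest (y 69.3, unchanged), and 18 N barely moved the blank (0.1–0.2 mm), so it is at the stop. I'll back off and go over the handle, then measure the ring along the blank's top line in several views.

```bash
cat >> h.py <<'E'
def proj(c,p):
    q=c['camera_matrix']@(rot(c).T@(np.asarray(p)-c['eye'])); return q[:2]/q[2]
def ringprof(c,xs=(-.006,0,.006),lo=-.12,hi=.08,ret=False):
    f=c['frame'].astype(np.float32); ys=np.arange(lo,hi,.0005); out=[]
    for x in xs:
        z=.052+np.sqrt(.018**2-x*x); p=np.array([proj(c,g2w(x,y,z)) for y in ys],np.float32)
        v=cv2.remap(f,p[None,:,0],p[None,:,1],cv2.INTER_LINEAR)[0]
        r=v[:,2]/(v[:,0]+1); s=v.sum(1)
        dk=cv2.GaussianBlur(s[:,None],(1,9),0)[:,0]; n=24
        sc=np.array([ (np.median(dk[max(0,i-n):i-8])+0>0)*min(dk[i-14]-dk[i],dk[i+14]-dk[i]) if 14<=i<len(dk)-14 else -1 for i in range(len(dk))])
        i=sc.argmax(); k=np.clip(sc[i-12:i+13],0,None)
        out.append((round(float((ys[i-12:i+13]*k).sum()/k.sum())*1e3,1),round(float(sc[i]))))
    return out
E
python3 - <<'E'
from h import *
for n in ['scene0','side0','w1','s1','s2','d2','w2']:
    c=dict(np.load(f'pics/{n}.npz')); print(n,ringprof(c,hi=.045))
manip.move_linear(g2w(0,-.11,.065),rate=.1); manip.move_linear(g2w(0,-.12,.20),rate=.25)
manip.goto(g2w(.088,.07,.20),RV); manip.move_gripper(.06)
for n,t in (('scene','s3'),('side','d3'),('wrist','w3')):
    c=snap(n,t); look(c,n) if n!='wrist' else 0; print(t,ringprof(c,hi=.045))
print(manip.read_time())
E
```

```text
scene0 [(-49.0, 345), (-50.0, 338), (-49.6, 329)]
side0 [(-49.5, 85), (-49.9, 91), (-51.2, 82)]
w1 [(-49.3, 205), (-49.3, 221), (-49.2, 195)]
s1 [(-49.0, 208), (-50.0, 225), (-49.8, 206)]
s2 [(9.2, 157), (8.6, 199), (-97.1, 200)]
d2 [(12.6, 22), (-79.9, 36), (-80.2, 46)]
w2 [(-97.4, 196), (9.4, 187), (9.4, 198)]
scene blank x 8.8 ytop -75.0..99.9 zmax 83.1
 ring px 10 y med 6.5 range -75.8..8.4
 pointer px 1 [181. 315.] [ 5.5 68.5 80. ]
 handle top px 69 [ 88.   67.3 104. ]
s3 [(7.1, 346), (6.5, 337), (6.7, 338)]
side blank x -2.1 ytop -73.5..99.9 zmax 83.6
 handle top px 24 [ 87.1  73.  104. ]
d3 [(6.6, 92), (6.5, 94), (6.2, 77)]
w3 [(6.2, 364), (6.4, 366), (6.4, 353)]
20.4083
```

View pics/w3.png

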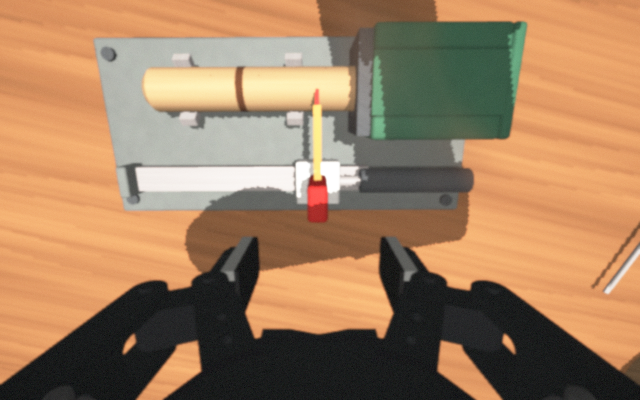

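View pics/s3.png

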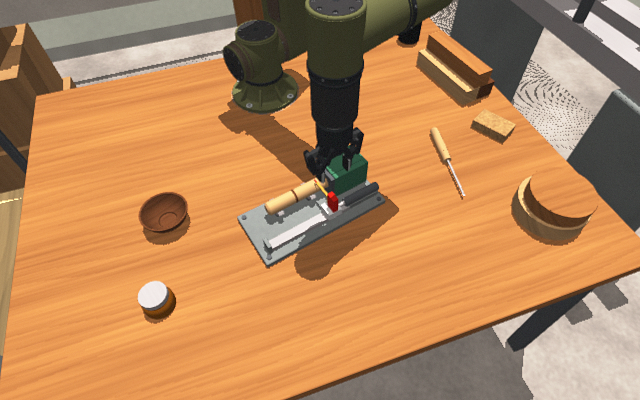

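The ring reads 6.4 now in all three views, but it read about 9 during the push, when a shadow edge lay beside it. I need to know whether that is shadow bias or whether the blank moved back.

Run:
```python
from h import *
ys=np.arange(-.004,.018,.001)
print((ys*1e3).round())
for n in ['s2','s3','w2','w3']:
    c=dict(np.load(f'pics/{n}.npz')); f=c['frame'].astype(np.float32)
    for x in (-.004,.004):
        z=.052+np.sqrt(.018**2-x*x); p=np.array([proj(c,g2w(x,y,z)) for y in ys],np.float32)
        print(n,x,cv2.remap(f,p[None,:,0],p[None,:,1],1)[0].sum(1).astype(int))
for n in ['w2','w3']:
    f=cv2.imread(f'pics/{n}.png'); 
    f=f[190:310,330:600] if n=='w2' else f[50:130,130:370]
    cv2.imwrite(f'pics/{n}z.png',cv2.resize(f,None,fx=2.9,fy=2.9,interpolation=2))
# outer end lower/upper edges: project known
c=dict(np.load('pics/w3.npz')); print([proj(c,g2w(0,y,.07)).round(1) for y in (-.0735,-.071,.0035,.0095)])
c=dict(np.load('pics/w2.npz')); print([proj(c,g2w(0,y,.07)).round(1) for y in (-.0735,-.071,.0035,.0095)])
```

```text
[-4. -3. -2. -1.  0.  1.  2.  3.  4.  5.  6.  7.  8.  9. 10. 11. 12. 13.
 14. 15. 16. 17.]
s2 -0.004 [650 650 651 652 656 661 656 601 528 441 337 239 181 193 225 271 319 356
 373 375 376 376]
s2 0.004 [626 626 629 633 636 621 600 570 465 349 236 207 199 213 264 311 349 360
 368 369 367 365]
s3 -0.004 [647 649 651 652 655 660 646 559 465 374 310 258 268 384 496 577 615 642
 653 651 649 647]
s3 0.004 [625 626 627 629 633 620 600 564 464 369 292 298 332 389 485 565 618 622
 625 625 622 619]
w2 -0.004 [674 673 674 671 674 675 673 671 663 459 304 277 208 208 190 235 373 401
 403 399 396 399]
w2 0.004 [650 650 652 652 649 649 648 647 646 517 286 273 213 173 172 191 327 375
 380 370 377 374]
w3 -0.004 [680 682 682 679 681 681 661 551 386 319 305 304 352 494 631 678 683 680
 682 684 680 680]
w3 0.004 [655 653 655 653 653 653 639 562 408 308 289 296 306 452 602 646 653 652
 651 651 655 653]
[array([139. ,  88.5]), array([142.1,  88.5]), array([234.9,  88.5]), array([242.4,  88.5])]
[array([348.2, 271.5]), array([353.9, 271.5]), array([524.1, 271.9]), array([537.9, 271.9])]
```

View pics/w2z.png

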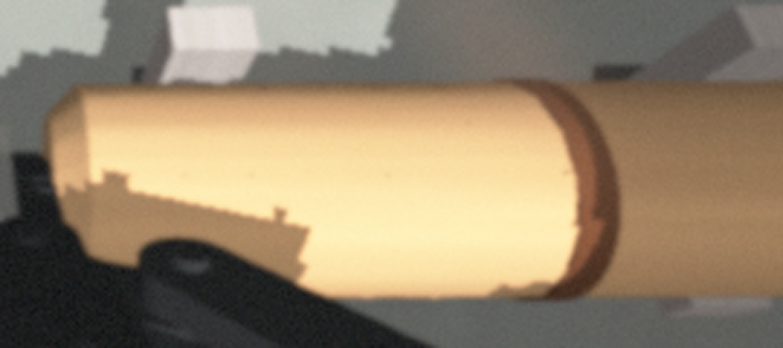

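The fixed scene camera shows the same left ring edge before and after backing off, within about 0.5 mm. So the blank stayed home, and the 9 reading was shadow bias. In w3 the pointer (317,92) is at rest and the ring is at (238,88). Next I'll grip the handle and pull.

Run:
```python
from h import *
manip.move_linear(g2w(.088,.07,.086),rate=.15)
f0=np.array(manip.read_wrist_force())
manip.move_gripper(0.0,70); manip.pause(.2)
p=w2g(manip.read_tool_pos()); print('w',manip.read_width(),p.round(4),np.array(manip.read_wrist_force())-f0)
manip.move_linear(g2w(.088,.07-.0636,.086),rate=.06); manip.pause(.3)
print('w',manip.read_width(),w2g(manip.read_tool_pos()).round(4),np.array(manip.read_wrist_force())-f0)
for n,t in (('scene','s4'),('side','d4'),('wrist','w4')):
    c=snap(n,t)
    if n!='wrist': look(c,n)
    u,v=proj(c,g2w(.0,.0064,.075)).round().astype(int); print(t,u,v)
    u0,v0=max(0,u-45),max(0,v-35); cv2.imwrite(f'pics/{t}z.png',cv2.resize(c['frame'][v0:v0+70,u0:u0+90,::-1],None,fx=8,fy=8,interpolation=2)); print(u0,v0)
print(manip.read_time())
```

```text
w 0.014989145267048993 [0.0883 0.0689 0.087 ] [ 1.03144439 -4.691772    1.35061356]
w 0.0151743041336941 [0.0886 0.0084 0.087 ] [-4.03367272  6.78951356  7.33768353]
scene blank x 5.5 ytop -74.5..99.3 zmax 75.7
 ring px 3 y med -75.8 range -75.8..6.7
 handle top px 42 [ 93.8   9.7 104. ]
s4 293 191
248 156
side blank x -2.2 ytop -72.5..98.5 zmax 83.4
 handle top px 1 [ 79.7  10.5 104. ]
d4 344 193
299 158
w4 312 60
267 25
23.6417
```

View pics/s4z.png

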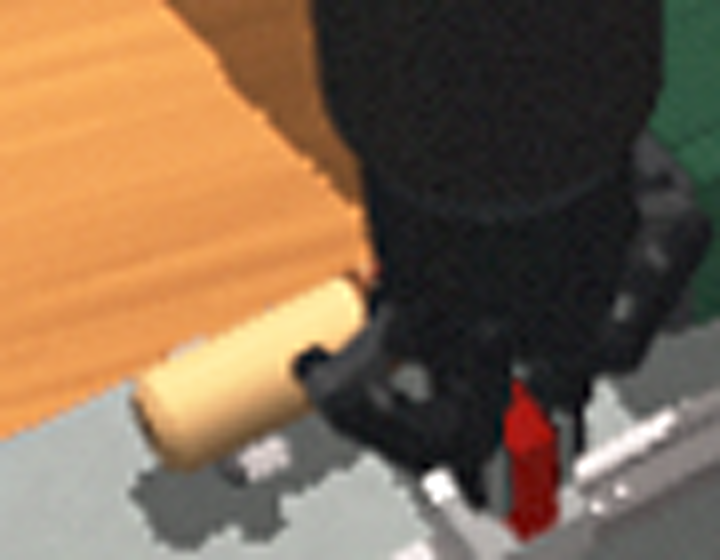

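View pics/w4z.png

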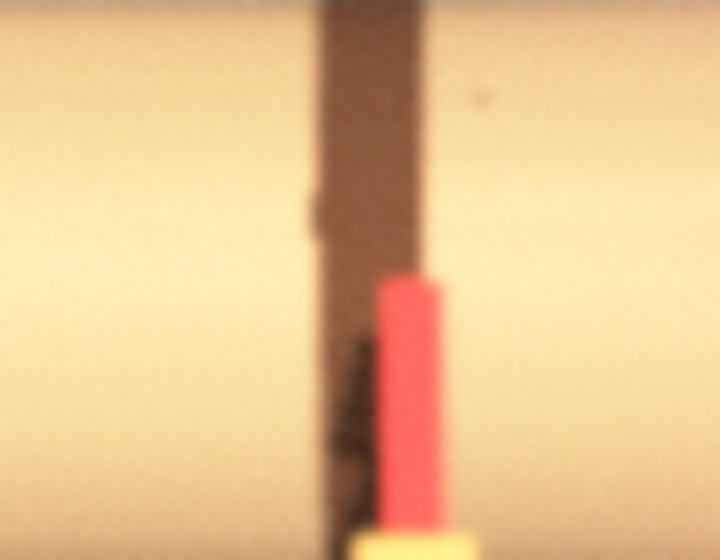

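View pics/d4z.png

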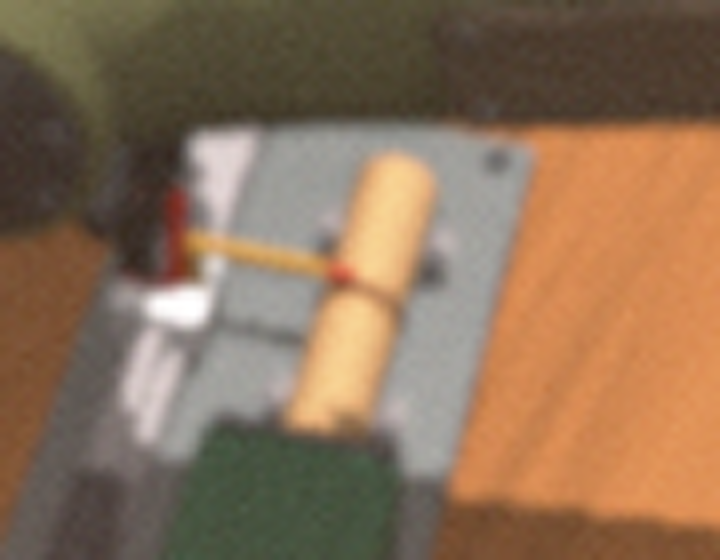

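The wrist view shows the ring centred at column 313.5 and the pointer at 318.3, so it is about 2 mm short, matching the arm's 2 mm sag against the spring. I'll correct this with height-aware rays.

```bash
cat >> h.py <<'E'
def pr(c):
    f=c['frame']; hsv=cv2.cvtColor(f,cv2.COLOR_RGB2HSV); H,S,V=[hsv[...,i].astype(int) for i in range(3)]
    u0,v0=proj(c,g2w(0,.0064,.07)).round().astype(int)
    red=((H<8)|(H>172))&(S>110)&(V>190); w=np.zeros_like(red); w[v0-30:v0+40,u0-40:u0+45]=1; red&=w.astype(bool)
    cc,l,st,ce=cv2.connectedComponentsWithStats(red.astype(np.uint8)); k=1+st[1:,4].argmax(); x,y,ww,hh,a=st[k]
    tv=y+1.5; rows=slice(y,y+min(hh,15)); tu=np.argwhere(l==k); tu=tu[(tu[:,0]<y+15)]
    q=np.array([w2g(onz(c,u,v,.080)) for v,u in tu])
    rr=f[y-14:y-3,u0-30:u0+30].astype(int).sum(2); m=rr<480; vu=np.argwhere(m)+[y-14,u0-30]
    r=np.array([w2g(onz(c,u,v,.0695)) for v,u in vu])
    print('tip px',tu.mean(0).round(1),a,'y %.2f'%(q[:,1].mean()*1e3),'xmin %.1f'%(q[:,0].min()*1e3),'ring px',vu.mean(0).round(1),len(vu),'y %.2f'%(r[:,1].mean()*1e3),'width %.1f'%(np.ptp(r[:,1])*1e3))
    return (q[:,1].mean()-r[:,1].mean())
E
python3 - <<'E'
from h import *
c=dict(np.load('pics/w4.npz')); d=pr(c); print(d)
y=.0064
for i in range(3):
    if abs(d)<.0004 or abs(d)>.005: break
    y-=d; manip.move_linear(g2w(.088,y,.086),rate=.02); manip.pause(.4); c=snap('wrist',f'w5{i}'); d=pr(c)
    print(y,d,w2g(manip.read_tool_pos()).round(4))
look(snap('scene','s5'),'scene'); c=snap('side','d5')
u0,v0=299,158; cv2.imwrite('pics/d5z.png',cv2.resize(c['frame'][v0:v0+70,u0:u0+90,::-1],None,fx=8,fy=8,interpolation=2))
import glob; n=sorted(glob.glob('pics/w5?.npz'))[-1][:-4]; cv2.imwrite('pics/w5z.png',cv2.resize(cv2.imread(n+'.png')[20:120,230:400],None,fx=4.5,fy=4.5,interpolation=2))
print(manip.read_time(),manip.read_width(),manip.read_wrist_force())
E
```

```text
tip px [ 66.2 317.6] 232 y 8.72 xmin 0.5 ring px [ 50.1 312.7] 149 y 6.60 width 5.7
0.0021229503738688874
tip px [ 66.1 318.5] 284 y 7.00 xmin 0.5 ring px [ 50.1 317.7] 149 y 6.68 width 5.7
0.004277049626131113 0.0003204715496987632 [0.0886 0.0064 0.087 ]
scene blank x 5.0 ytop -75.1..97.7 zmax 72.6
 ring px 3 y med -75.8 range -75.8..-16.7
 pointer px 1 [190. 293.] [ 0.3  6.  80. ]
 handle top px 44 [ 92.5   7.3 104. ]
24.45 0.014859722163931846 [-3.47970175  7.87945648  7.37767849]
```

View pics/w5z.png

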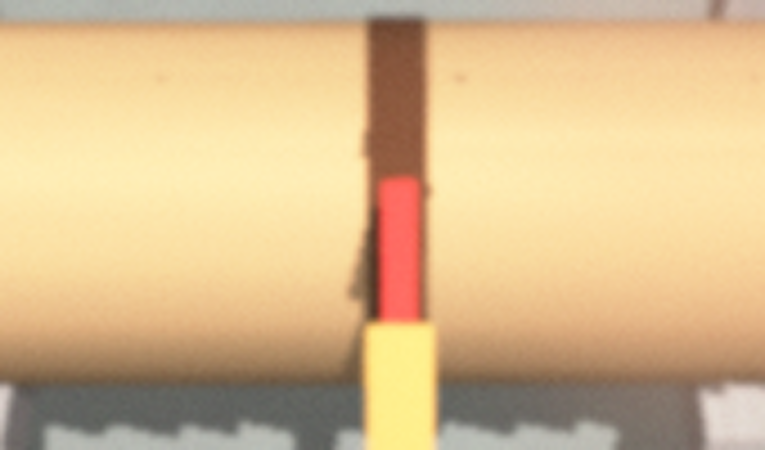

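View pics/d5z.png

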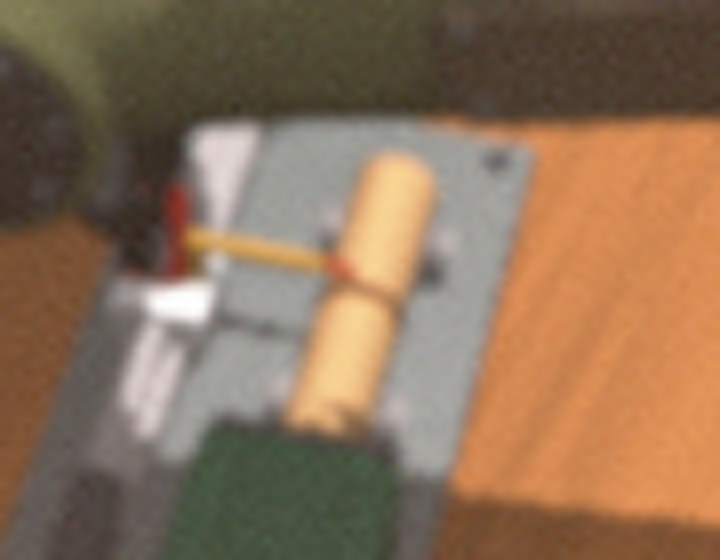

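The pointer now stands over the ring in the wrist view: tip column 318.5, ring column 317.7, about 0.3 mm apart by ray. The ring itself is still at 6.6 mm, so the blank hasn't moved. One drift check, then I'll hand in.

Run:
```python
from h import *
manip.pause(.8); d=pr(snap('wrist','w6')); print(d,manip.read_width(),manip.read_time())
if abs(d)<.001: manip.finish_job(); print('done')
```

```text
tip px [ 66.2 318.5] 286 y 7.00 xmin 0.5 ring px [ 50.1 317.7] 149 y 6.68 width 5.7
0.00032089306286386347 0.015278995426924718 25.3
the job is handed in; nothing more can be done
done
```

I handed the job in at 25.3 s with the blank pushed home and the red pointer held over the dark ring by the handle.

- **Blank:** I pushed it about 56 mm with the jaws shut, leaving the pointer at rest. Sliding took about 2–3 N. At the stop the force rose steeply, and pressing on to about 18 N moved the arm less than 0.4 mm.
- **Pointer:** I pinched the handle and pulled it out about 64 mm. The arm first stopped about 2 mm short because the spring pulled it back, so I corrected that from a wrist-camera measurement.
- **Last check:** The tip was 0.3 mm from the middle of the 6 mm ring. It did not drift over 0.8 s, and the grip was firm.

**Disagreements:**
- During the push, the ring appeared about 2.5 mm further in than it did afterwards. The fixed scene camera showed the ring's outer edge in the same place to about 0.5 mm, so I put this down to a shadow edge beside the ring and wrist-camera calibration. After that the ring stayed at 6.2–7.1 mm in all views.
- The gripper hid the ring from the scene camera in the final pose. The final alignment therefore rests on the wrist camera, supported by the arm's own position reading. The side view was too coarse to judge it.

I didn't touch the wax tin, bowl or gouge.

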